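# Knock the brass bush out of its barrel into the tray

## Task

On the knock-out stand, slide the keeper plate fully aside to uncover the mouth of the barrel, and slide the felt-lined tray along the bench until it lies under the mouth. Then push the ejector rod fully home by its knob so that the brass bush is driven out and drops into the tray, not onto the bench. Leave the keeper open, the rod in and the tray flat on the bench with the bush in it, and leave the other things where they are.

Things in the scene. Friction and masses are not known exactly. Their poses are not given: they have to be found in the camera images.
- stand: Knock-out stand, fixed: a level round aluminium barrel on a grey foot. Origin on the bench under the barrel; x = bore axis, towards the mouth. Barrel 48 mm outside, bore 32 mm, axis 60 mm up, from x = -55 mm (rear end, rod through it) to +45 mm (open mouth). Foot from x = -68 to +8 mm, 90 mm wide, 10 mm high; ahead of it the barrel overhangs, underside 36 mm above the bench.
- mouth (a point): Centre of the barrel's open mouth, 60 mm above the bench (45 mm along x from the stand's origin).
- drop (a point): Point on the bore axis 17 mm beyond the mouth, where the bush drops; axes as the stand's.
- rod (a joint): Ejector rod, captive, slides along the stand's x: 0 = drawn out, grows as pushed in, 0.080 m = fully home (stop; its head stands 5 mm out of the mouth). About 1.5 N stiff, stays where left. It meets the bush at about 0.052; a spring plunger (small screw on top of the barrel) lets the bush go at 3 to 8 N. With the keeper shut it jams at about 0.062.
- rod_knob (a point): Centre of the outer (rear) face of the rod's black knob, the face to push on: a disc 30 mm across, 14 mm thick, square to the bore axis, 60 mm above the bench. Moves with the rod; at joint 0 it is 151 mm behind the stand's origin, fully home 71 mm. The 10 mm rod lies between knob and barrel.
- keeper (a joint): Keeper plate across the mouth (steel, 36 mm wide, from 40 to 86 mm above the bench, 48 to 54 mm along the stand's x), slides along the stand's +y: 0 = across the mouth, 0.045 m = fully aside (stop). Stiff by about 1.5 N, stays where it is left. A fixed dark rail, 10 mm wide, tops the barrel behind it, up to 89 mm high.
- keeper_tab (a point): Top centre of the keeper's upright tab, 120 mm above the bench. The tab is 10 mm (stand x) by 14 mm (stand y) and stands 34 mm above the plate; push it on its -y side towards +y. Moves with the keeper.
- bush: Brass bush, a solid plain cylinder 30 mm across and 16 mm long, 75 g; origin at its centre, x along its axis. At the start it sits in the bore, its front face 7 mm inside the mouth, hidden by the keeper.
- tray: Loose square wooden tray with grey felt floor, 130 x 130 mm outside, 22 mm high, walls and floor 8 mm thick, about 0.25 kg. Origin under its centre; x and y square to its walls. Low enough to slide under the overhanging barrel and the keeper.
- tin: Bystander: round tin, 68 mm across, 45 mm high, origin under its centre.
- jar: Bystander: small amber glass jar, 44 mm across, 50 mm high, origin under its centre.
- screwdriver: Bystander: screwdriver, 160 mm long, lying along its x.
- brush: Bystander: bench brush, 170 mm long, lying along its x.
- block: Bystander: steel bench block, 70 x 70 x 30 mm, origin under its centre.
- wrench: Bystander: wrench, 140 mm long, lying along its x.
- bottle: Bystander: white plastic bottle, 64 mm across, 170 mm high, origin under its centre.
Mind the look-alikes: they are no part of the job. There is more than one size of the tray; the one meant has the size given above.

How it is judged:
By the outcome, as a careful person would: the job done as asked, in the order asked, and still so for the second after the job is handed in, with the robot touching nothing.
It also fails if it takes over 61 s, if anything falls off the work surface, if the arm or the gripper's body presses on something with over 40 N, if the wrist force passes 120 N, or if a joint passes its speed limit or range.

## Robot

A 6-joint arm with a two-finger parallel gripper is mounted at the origin on the work surface. World frame = base frame: x ahead of the robot, y to its left, z up, the work surface at z = 0. Lengths are in m, angles in rad, forces in N, time in s.
With the tool pointing down it reaches from about 0.275 to 0.825 m from the base axis. Payload 4.9 kg.
Tool frame: the origin (TCP) lies on the mounting face of the last link; the fingertips stand 173 mm ahead of it and the grasp point (between the pads) lies 155 mm ahead of it; z points along the fingers, y is the direction in which the jaws open and shut (so a half turn about z gives the same grasp; the last joint's range is limited). The gripper opens to 85 mm and grips with 20 to 120 N. Pads are 22 mm wide; open, the fingers measure 114 mm over their backs; the gripper's body (76 mm by 85 mm) begins 54 mm behind the grasp point. The pads swing forward as they close: fully open they stand 13 mm farther back than shut.
Start: joints at [1.05, 0.326, -0.193, 1.052, 0, 1.437], TCP at [0.207, 0.509, 0.405] pointing down, gripper open.
Joint ranges: [-2.65, 2.65], [-0.97, 1.79], [-1.3, 1.35], [-1.93, 2.1], [-1.47, 1.37], [-3.14, 3.14]. Speed limits (rad/s): [2.57, 2.57, 3.14, 3.14, 3.14, 3.14].

## Interface

Orientations are given as a rotation vector (axis times angle).
In Python, from plant import env gives the robot as it stands. Calls block until the motion is done:
- env.movep(position, orientation): joint-space move of the TCP to a pose.
- env.movel(position, rotation=None, max_speed=0.15, max_force=None): straight line of the TCP; rotation=None keeps the orientation; max_speed is the mean speed in m/s. With max_force (N) it stops when the force on the tool has changed by that much, and returns True; else False.
- env.move_j(angles): joint-space move.
- env.command_gripper(opening, grip_force=None): opening from 0.0 (shut) to 1.0 (fully open); grip_force is the grip in N (None keeps the last); returns when the fingers have stopped.
- env.wait(seconds).
- env.inverse_kinematics(position, orientation): joint angles nearest the present ones, or None.
- env.observe(): the state.
- env.camera(name): name is "scene" or "top" or "wrist"; returns a dict with "color" (420x560x3 uint8, red, green, blue), "z_map" (420x560 float32, m along the optical axis (not along the pixel's ray), 0 where there is no reading), "K" (3x3 intrinsics, pixels), "pose" (4x4, takes a point from camera to world coordinates). Camera axes: x right, y up, looking along -z (the intrinsics and any distortion apply to the point x, -y, -z); pixel columns grow to the right and rows downward; lengths in m; the calibration is good to about 2 mm. A picture is of the moment at which its call begins.
A pose or a line that the arm cannot do raises env.Unreachable and nothing moves.
- env.close_job(): hands the job in, once; it reports no verdict.
Trained networks look in a picture, given as the dict that the camera call returned (one of the last four; its "shot" number tells which), for a name from the list of things; names that differ only in an ending like _2 or _b are one class to them, and where a whole thing is asked for, a point or a joint stands for the part that bears it (a point fixed in the world has none). Each returns a list of dicts, best first, with "confidence" (0 to 1); they miss things now and then, are a little off and sometimes report something else, mostly with a low value. They report only what shows in the picture. A call takes as long as a camera call. They do not tell look-alikes from the thing itself.
- env.search_frame(thing, picture): "box" ([centre column, centre row, width, height] as shares, 0 to 1, of the picture: columns of its width, rows of its height, round what is visible of it).
The state is a dict: "time_s": time; "q": joint angles; "joint_velocities": joint speeds; "tau": joint torques, N m; "position": TCP position; "ee_rot": TCP orientation; "wrist_force": force on the tool from outside, world axes, zero at the start; "torque": the same for the moment, N m; "grip_width": opening from 0.0 (shut) to 1.0 (fully open).
Only numpy, scipy, OpenCV 4.12 (cv2) and the standard library are available. Lean on these libraries where they do the work, as an engineer would, in place of code of your own. Each camera call takes 0.05 s, during which the arm holds its last target.

## Working session

There is one attempt and no reset: what is moved stays moved. The work goes in short steps, each a Python script; the robot and the scene stay as the last script left them, time stands still between calls to the robot, and variables do not carry over. Pictures are saved under pics/ and viewed, and the job is handed in when it is done.

```bash
ls; mkdir -p pics; python3 - <<'E'
from plant import env
import cv2, numpy as np, pickle
for n in ("scene","top"):
    p=env.camera(n); cv2.imwrite(f"pics/{n}0.png",p["color"][:,:,::-1]); pickle.dump(p,open(f"{n}0.pkl","wb"))
    print(n,p["pose"].round(3).tolist(),p["K"].round(1).tolist(),[k for k in p])
    for t in ("stand","rod_knob","keeper_tab","tray","tin","jar","bottle","block"):
        for d in env.search_frame(t,p)[:3]: print(t,round(d["confidence"],2),(np.array(d["box"])*[560,420,560,420]).round(0).tolist())
print(env.observe()["time_s"])
E
```

```text
pics
scene [[0.149, -0.794, 0.589, 1.116], [0.989, 0.128, -0.078, -0.099], [-0.013, 0.594, 0.805, 0.996], [0.0, 0.0, 0.0, 1.0]] [[425.4, 0.0, 280.9], [0.0, 425.4, 207.4], [0.0, 0.0, 1.0]] ['color', 'z_map', 'K', 'pose', 'shot']
stand 0.97 [237.0, 234.0, 73.0, 68.0]
rod_knob 0.68 [239.0, 234.0, 74.0, 63.0]
rod_knob 0.5 [217.0, 249.0, 31.0, 17.0]
rod_knob 0.33 [192.0, 228.0, 18.0, 22.0]
tray 0.97 [371.0, 159.0, 85.0, 60.0]
tray 0.59 [373.0, 288.0, 54.0, 41.0]
tray 0.56 [327.0, 224.0, 64.0, 52.0]
tin 0.72 [276.0, 292.0, 26.0, 29.0]
jar 0.54 [191.0, 229.0, 19.0, 22.0]
bottle 0.58 [139.0, 225.0, 27.0, 44.0]
bottle 0.57 [435.0, 233.0, 34.0, 53.0]
block 0.81 [422.0, 209.0, 30.0, 26.0]
top [[0.006, 0.984, -0.18, 0.253], [-1.0, 0.003, -0.02, -0.026], [-0.019, 0.181, 0.983, 1.35], [0.0, 0.0, 0.0, 1.0]] [[506.4, 0.0, 266.9], [0.0, 506.4, 214.5], [0.0, 0.0, 1.0]] ['color', 'z_map', 'K', 'pose', 'shot']
stand 0.69 [222.0, 226.0, 65.0, 67.0]
stand 0.58 [316.0, 216.0, 78.0, 48.0]
stand 0.19 [290.0, 157.0, 28.0, 24.0]
rod_knob 0.7 [339.0, 196.0, 31.0, 16.0]
keeper_tab 0.61 [283.0, 214.0, 4.0, 13.0]
keeper_tab 0.58 [363.0, 238.0, 18.0, 21.0]
tray 0.91 [222.0, 225.0, 66.0, 70.0]
tray 0.6 [150.0, 308.0, 95.0, 95.0]
tray 0.58 [200.0, 150.0, 44.0, 38.0]
tin 0.74 [317.0, 215.0, 75.0, 49.0]
tin 0.73 [292.0, 156.0, 27.0, 24.0]
jar 0.59 [362.0, 239.0, 18.0, 21.0]
jar 0.22 [317.0, 215.0, 77.0, 50.0]
bottle 0.66 [125.0, 178.0, 38.0, 29.0]
block 0.93 [122.0, 231.0, 26.0, 25.0]
block 0.53 [125.0, 179.0, 37.0, 33.0]
0.9
```

```bash
python3 - <<'E'
import cv2
for n in ("scene","top"):
    a=cv2.imread(f"pics/{n}0.png"); cv2.imwrite(f"pics/{n}0b.png",cv2.resize(a,(800,600),interpolation=cv2.INTER_CUBIC))
E
```

```text
(no output)
```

View pics/scene0b.png

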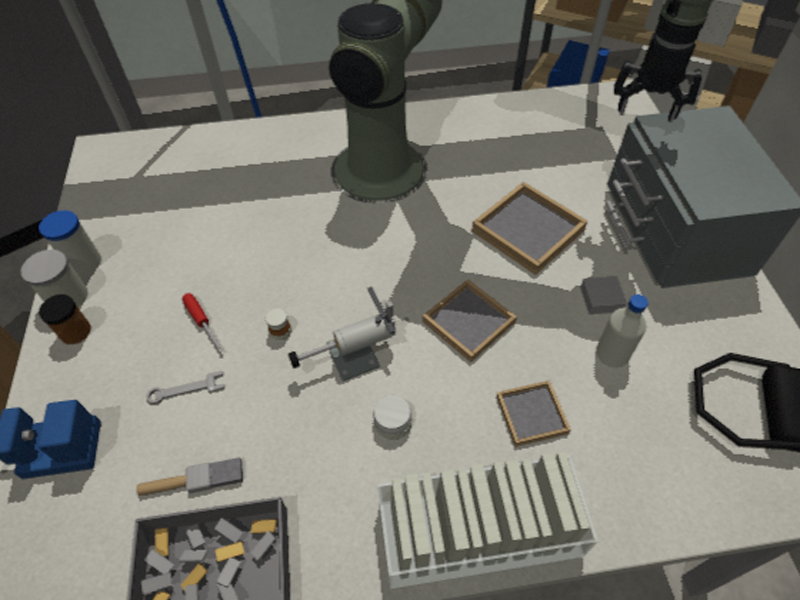

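View pics/top0b.png

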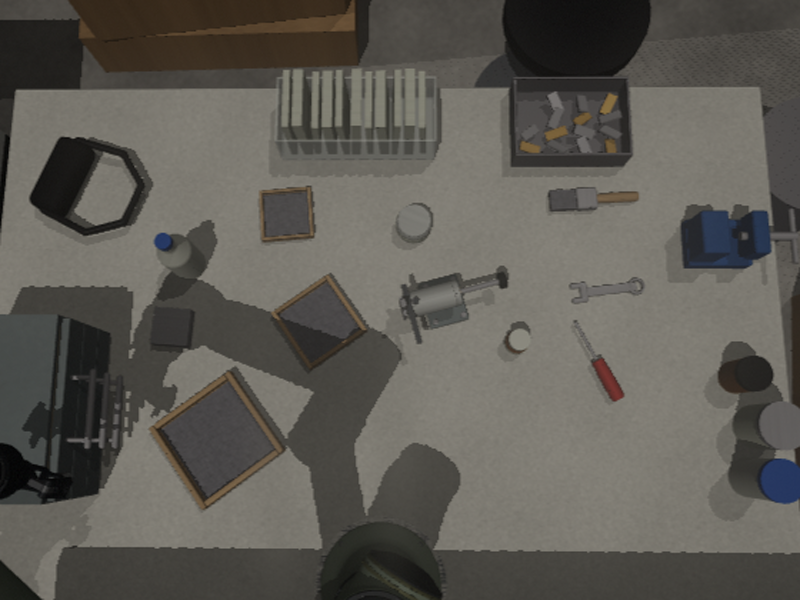

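The views show the stand with its mouth pointing to the robot's left (+y) and the knob to the right. There are three trays; in the 560-wide top picture they are at about (222,225), (150,308) and (200,150). Next I'll measure them.

```bash
cat > h.py <<'E'
import numpy as np, cv2, pickle
def cloud(p):
    z=p["z_map"]; K=p["K"]; v,u=np.mgrid[:z.shape[0],:z.shape[1]]
    P=np.stack([(u-K[0,2])/K[0,0]*z,-(v-K[1,2])/K[1,1]*z,-z],-1)
    W=P@p["pose"][:3,:3].T+p["pose"][:3,3]; W[z==0]=np.nan
    return W
def proj(p,X):
    X=np.atleast_2d(X); c=(X-p["pose"][:3,3])@p["pose"][:3,:3]
    return np.stack([p["K"][0,0]*c[:,0]/-c[:,2]+p["K"][0,2],p["K"][1,1]*-c[:,1]/-c[:,2]+p["K"][1,2]],1)
E
python3 - <<'E'
from h import *
for n in("top","scene"):
    p=pickle.load(open(n+"0.pkl","rb")); W=cloud(p); Z=W[...,2]
    print(n,"bench z",np.nanmedian(Z[(W[...,0]>0.3)&(W[...,0]<.7)&(abs(W[...,1])<.4)]))
    m=((Z>0.011)&(Z<0.3)).astype(np.uint8)
    if n=="scene": m[:, :]&= ((W[...,0]>0.2)&(W[...,0]<0.8)&(abs(W[...,1])<.6)).astype(np.uint8)
    k,l,s,c=cv2.connectedComponentsWithStats(m,connectivity=8)
    for i in range(1,k):
        if s[i,4]<25: continue
        q=W[l==i]; 
        r=cv2.minAreaRect((q[:,:2]*1000).astype(np.float32))
        print(i,"px",c[i].round().tolist(),"n",s[i,4],"rect c",np.round(r[0]),"size",np.round(r[1]),"ang",round(r[2],1),"zmed/max",np.nanpercentile(q[:,2],[50,98]).round(3))
E
```

```text
top bench z 0.0005197216234974489
1 px [246.0, 80.0] n 6166 rect c [859.  52.] size [136. 300.] ang 0.0 zmed/max [0.106 0.139]
2 px [401.0, 85.0] n 3226 rect c [ 860. -358.] size [166. 223.] ang 0.1 zmed/max [0.032 0.063]
16 px [53.0, 127.0] n 2275 rect c [728. 562.] size [192. 183.] ang 67.3 zmed/max [0.047 0.059]
19 px [199.0, 149.0] n 343 rect c [681. 189.] size [103. 101.] ang 5.0 zmed/max [0.016 0.022]
20 px [410.0, 139.0] n 674 rect c [ 711. -403.] size [ 43. 170.] ang 2.8 zmed/max [0.018 0.025]
33 px [289.0, 156.0] n 531 rect c [655. -57.] size [65. 64.] ang 53.1 zmed/max [0.044 0.05 ]
38 px [512.0, 167.0] n 2456 rect c [ 622. -657.] size [184. 101.] ang 88.9 zmed/max [0.078 0.104]
56 px [125.0, 178.0] n 797 rect c [580. 368.] size [56. 63.] ang 56.0 zmed/max [0.112 0.172]
60 px [306.0, 209.0] n 1145 rect c [ 519. -118.] size [105. 203.] ang 33.9 zmed/max [0.078 0.112]
61 px [223.0, 224.0] n 647 rect c [470. 120.] size [132. 130.] ang 35.4 zmed/max [0.02  0.027]
111 px [120.0, 228.0] n 742 rect c [458. 395.] size [73. 70.] ang 86.7 zmed/max [0.029 0.035]
125 px [321.0, 220.0] 
[... 1880 characters left out ...]
. 101.] ang 69.4 zmed/max [0.049 0.058]
104 px [274.0, 292.0] n 668 rect c [661. -61.] size [64. 66.] ang 81.0 zmed/max [0.045 0.049]
109 px [52.0, 304.0] n 1229 rect c [ 623. -584.] size [88. 31.] ang 0.0 zmed/max [0.078 0.104]
128 px [138.0, 334.0] n 949 rect c [ 714. -406.] size [ 41. 170.] ang 4.4 zmed/max [0.019 0.024]
135 px [304.0, 337.0] n 39 rect c [798. -12.] size [13.  4.] ang 88.8 zmed/max [0.076 0.092]
136 px [294.0, 341.0] n 27 rect c [799. -34.] size [9. 6.] ang 42.4 zmed/max [0.059 0.093]
139 px [269.0, 344.0] n 84 rect c [798. -90.] size [ 4. 20.] ang 0.2 zmed/max [0.068 0.092]
142 px [144.0, 361.0] n 1111 rect c [ 790. -360.] size [219.  19.] ang 89.9 zmed/max [0.042 0.063]
```

```bash
python3 - <<'E'
from h import *
from scipy.optimize import least_squares
for n in("top","scene"):
    p=pickle.load(open(n+"0.pkl","rb")); W=cloud(p).reshape(-1,3); W=W[~np.isnan(W[:,0])]
    q=W[(W[:,0]>.4)&(W[:,0]<.62)&(W[:,1]>-.26)&(W[:,1]<-.0)&(W[:,2]>.03)]
    print(n,len(q))
    # barrel: robust fit of cylinder, r=24, z=60
    b=q[(q[:,2]>.055)&(q[:,2]<.086)]
    def res(a,b=b):
        d=np.array([np.cos(a[0]),np.sin(a[0])]); nn=np.array([-d[1],d[0]])
        return np.hypot((b[:,:2]-[a[1],-.12])@nn,b[:,2]-.06)-.024
    best=None
    for a0 in(1.0,1.3,1.57,1.8,2.1):
        r=least_squares(res,[a0,.52],loss="soft_l1",f_scale=.002)
        if best is None or r.cost<best.cost: best=r
    a=best.x; d=np.array([np.cos(a[0]),np.sin(a[0])]); nn=np.array([-d[1],d[0]])
    print("ang deg",np.degrees(a[0]),"x at y-.12",a[1],best.cost)
    s=(q[:,:2]-[a[1],-.12])@d; t=(q[:,:2]-[a[1],-.12])@nn
    inl=abs(np.hypot(t,q[:,2]-.06)-.024)<.003
    h,e=np.histogram(s[inl],np.arange(-.16,.12,.005)); print("barrel s hist",[(round(x,3),int(y)) for x,y in zip(e,h) if y>0])
    for zl,zh in((.086,.098),(.098,.112),(.112,.13)):
        m=(q[:,2]>zl)&(q[:,2]<zh); print(zl,m.sum(),"s",np.percentile(s[m],[2,50,98]).round(3),"t",np.percentile(t[m],[2,50,98]).round(3))
    m=(s<-.05); print("behind: s pct",np.percentile(s[m],[0,2,50]).round(3),"t",np.median(t[m]).round(3))
    k=s<np.percentile(s[m],0)+.02; print("knob",k.sum(),"s",s[k].min(),s[k].max(),"t",t[k].min(),t[k].max(),"z",q[k,2].min(),q[k,2].max())
    m=(q[:,2]>.089)&(s>0); pr=np.argsort(-q[:,2])[:12]; print("tops",np.c_[s[pr],t[pr],q[pr,2]].round(3).tolist())
    print("d",d)
E
```

```text
top 1224
ang deg 114.69293620072621 x at y-.12 0.5198348584813667 0.005455236830030535
barrel s hist [(np.float64(-0.105), 5), (np.float64(-0.1), 4), (np.float64(-0.095), 7), (np.float64(-0.09), 4), (np.float64(-0.085), 5), (np.float64(-0.08), 4), (np.float64(-0.075), 4), (np.float64(-0.07), 2), (np.float64(-0.065), 2), (np.float64(-0.02), 1), (np.float64(-0.015), 9), (np.float64(-0.01), 12), (np.float64(-0.005), 17), (np.float64(0.0), 12), (np.float64(0.005), 18), (np.float64(0.01), 19), (np.float64(0.015), 22), (np.float64(0.02), 18), (np.float64(0.025), 28), (np.float64(0.03), 32), (np.float64(0.035), 29), (np.float64(0.04), 32), (np.float64(0.045), 31), (np.float64(0.05), 26), (np.float64(0.055), 27), (np.float64(0.06), 19), (np.float64(0.065), 12), (np.float64(0.07), 11), (np.float64(0.075), 5), (np.float64(0.08), 2), (np.float64(0.09), 8), (np.float64(0.095), 1)]
0.086 205 s [0.006 0.079 0.093] t [-0.037  0.005  0.064]
0.098 6 s [0.089 0.094 0.095] t [-0.01   0.001  0.003]
0.112 23 s [0.085 0.09  0.095] t [-0.01  -0.003  0.002]
behind: s pct [-0.103 -0.101 -0.08 ] t 0.12
knob 1
[... 1236 characters left out ...]
p.float64(0.08), 5), (np.float64(0.085), 5)]
0.086 209 s [-0.009  0.068  0.083] t [-0.029  0.005  0.074]
0.098 18 s [0.078 0.081 0.087] t [0.001 0.004 0.01 ]
0.112 24 s [0.078 0.083 0.088] t [0.002 0.007 0.015]
behind: s pct [-0.13  -0.128 -0.106] t 0.072
knob 110 s -0.13005643741187378 -0.11043099453559446 t -0.011602529929504132 0.11223162740104368 z 0.03090002242103973 0.07292368268291305
tops [[0.081, 0.009, 0.123], [0.084, 0.002, 0.123], [0.082, 0.012, 0.122], [0.086, 0.008, 0.122], [0.08, 0.007, 0.122], [0.084, 0.009, 0.121], [0.085, 0.016, 0.121], [0.079, 0.011, 0.121], [0.08, 0.004, 0.121], [0.08, 0.014, 0.121], [0.085, 0.013, 0.121], [0.078, 0.008, 0.12]]
d [-0.14093377  0.99001903]
```

```bash
python3 - <<'E'
import cv2
a=cv2.imread("pics/scene0.png")[190:290,170:310]; b=cv2.imread("pics/top0.png")[180:250,270:370]
cv2.imwrite("pics/c1.png",cv2.resize(a,(700,500),interpolation=cv2.INTER_CUBIC)); cv2.imwrite("pics/c2.png",cv2.resize(b,(800,560),interpolation=cv2.INTER_CUBIC))
E
```

```text
(no output)
```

View pics/c1.png

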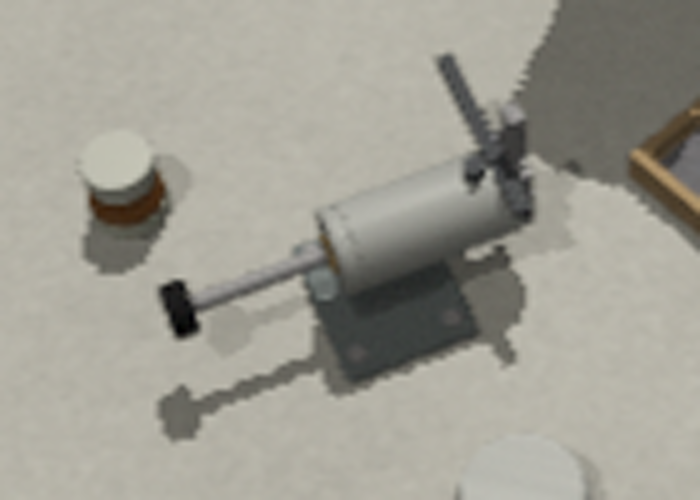

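View pics/c2.png

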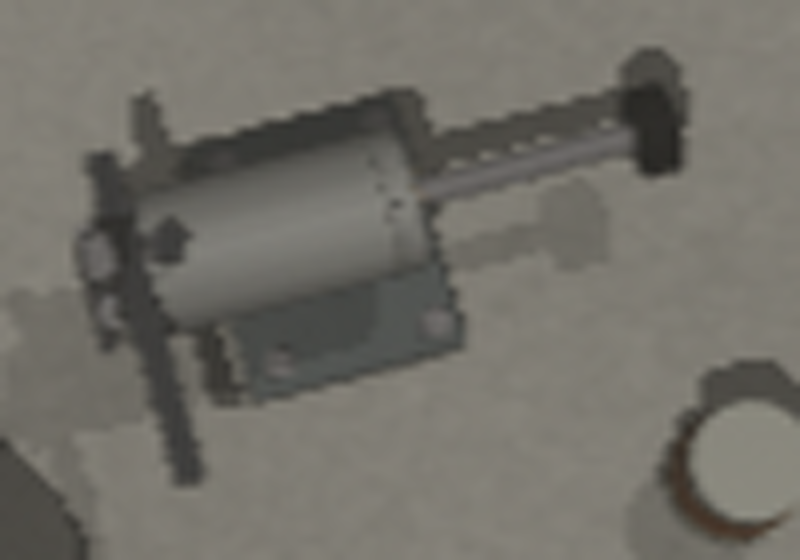

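The crops show the black knob at about (351,196) in the top picture. The rod and barrel run from there toward the mouth at the tab, about (282,212), so the axis is close to 104°. The first fit picked up points from the jar, so I'll restrict it.

```bash
cat > fit.py <<'E'
from h import *
from scipy.optimize import least_squares
def fit(p,a=np.radians(104),c=(.51,-.12)):
    W=cloud(p).reshape(-1,3); W=W[~np.isnan(W[:,0])]
    W=W[(W[:,0]>.38)&(W[:,0]<.65)&(W[:,1]>-.3)&(W[:,1]<-.0)&(W[:,2]>.03)]
    x0=np.array([a,0.]);c=np.array(c)
    for it in range(6):
        d=np.array([np.cos(x0[0]),np.sin(x0[0])]);n=np.array([-d[1],d[0]])
        s=(W[:,:2]-c)@d;t=(W[:,:2]-c)@n-x0[1]
        if it==0: w=.03; 
        else: w=.024
        b=W[(abs(s-.0)<.11)&(abs(t)<w)&(W[:,2]>.062)&(W[:,2]<.087)]
        sb=(b[:,:2]-c)@d
        b=b[(sb>-.03)&(sb<.06)]
        def res(x):
            dd=np.array([np.cos(x[0]),np.sin(x[0])]);nn=np.array([-dd[1],dd[0]])
            return np.hypot((b[:,:2]-c)@nn-x[1],b[:,2]-x[2])-.024
        r=least_squares(res,[x0[0],x0[1],.06],loss="soft_l1",f_scale=.0015); x0=r.x[:2]
    d=np.array([np.cos(x0[0]),np.sin(x0[0])]);n=np.array([-d[1],d[0]])
    c=c+n*x0[1]
    s=(W[:,:2]-c)@d;t=(W[:,:2]-c)@n
    print("ang",np.degrees(x0[0]).round(2),"zaxis",r.x[2].round(4),"n",len(b),"rms",np.sqrt(np.mean(np.minimum(abs(r.fun),.005)**2)).round(4),"c",c)
    m=(W[:,2]>.1)&(W[:,2]<.14)&(abs(s)<.2);print("tab n",m.sum(),"s",s[m].min().round(4),s[m].max().round(4),"t",t[m].min().round(4),t[m].max().round(4),"z",W[m,2].max().round(4))
    k=(abs(t)<.022)&(s<-.09)&(W[:,2]>.04);print("knob n",k.sum(),"s",np.percentile(s[k],[0,5,10,50,90]).round(4),"t",t[k].min().round(4),t[k].max().round(4),"z",W[k,2].max().round(4))
    k=(abs(t)<.007)&(s<-.03)&(W[:,2]>.055)&(W[:,2]<.07)&(s>-.13);print("rod t",np.polyfit(s[k],t[k],1).round(4),k.sum())
    m=(abs(t)<.024)&(W[:,2]>.06)&(abs(np.hypot(t,W[:,2]-.06)-.024)<.004);h,e=np.histogram(s[m],np.arange(-.08,.09,.004));print([(round(float(x),3),int(y)) for x,y in zip(e,h) if y])
    return d,n,c,W,s,t
if __name__=="__main__":
    for n in("top","scene"):
        print(n);fit(pickle.load(open(n+"0.pkl","rb")))
E
python3 fit.py
```

```text
top
ang 105.3 zaxis 0.0591 n 541 rms 0.0021 c [ 0.51256681 -0.1192978 ]
tab n 28 s 0.0818 0.0918 t -0.0032 0.011 z 0.1226
knob n 73 s [-0.1076 -0.1065 -0.1055 -0.0995 -0.0943] t -0.0138 0.0145 z 0.0776
rod t [0.0113 0.0013] 100
[(-0.02, 20), (-0.016, 24), (-0.012, 26), (-0.008, 23), (-0.004, 27), (0.0, 23), (0.004, 30), (0.008, 25), (0.012, 26), (0.016, 25), (0.02, 26), (0.024, 28), (0.028, 27), (0.032, 27), (0.036, 24), (0.04, 29), (0.044, 28), (0.048, 22), (0.052, 26), (0.056, 20), (0.06, 20), (0.064, 19), (0.068, 15), (0.072, 7), (0.076, 7), (0.08, 4), (0.084, 3)]
scene
ang 104.87 zaxis 0.0606 n 515 rms 0.0018 c [ 0.51182595 -0.11951528]
tab n 40 s 0.0783 0.0888 t -0.0047 0.0094 z 0.1233
knob n 78 s [-0.1113 -0.111  -0.1102 -0.1034 -0.0951] t -0.0179 0.0101 z 0.0786
rod t [ 0.007  -0.0024] 97
[(-0.024, 14), (-0.02, 26), (-0.016, 22), (-0.012, 27), (-0.008, 25), (-0.004, 25), (0.0, 25), (0.004, 25), (0.008, 22), (0.012, 25), (0.016, 24), (0.02, 25), (0.024, 25), (0.028, 25), (0.032, 24), (0.036, 24), (0.04, 23), (0.044, 25), (0.048, 24), (0.052, 25), (0.056, 18), (0.06, 18), (0.064, 18), (0.068, 11), (0.072, 1), (0.076, 1), (0.08, 10), (0.084, 6)]
```

```bash
cat > mv.py <<'E'
from plant import env
from h import *
from scipy.spatial.transform import Rotation as Ro
A=np.radians(105.1); d=np.array([np.cos(A),np.sin(A)]); n=np.array([-d[1],d[0]])
O=np.array([.5122,-.1194])+.034*d
def S(x,y,z): return np.r_[O+x*d+y*n,z]
def rot(a):  # tool down, tool y at heading a (rad); picks the turn nearer the range middle
    best=None
    y=np.array([np.cos(a),np.sin(a),0]);z=np.array([0,0,-1.]);x=np.cross(y,z)
    return Ro.from_matrix(np.c_[x,y,z]).as_rotvec()
def best(pos,a):
    c=[]
    for k in(0,np.pi):
        q=env.inverse_kinematics(pos,rot(a+k))
        if q is not None: c.append((abs(q[5]),k,q))
    c.sort(key=lambda t:t[0]); return rot(a+c[0][1]),c[0][2]
def snap(name,f):
    p=env.camera(name); cv2.imwrite(f"pics/{f}.png",p["color"][:,:,::-1]); pickle.dump(p,open(f+".pkl","wb")); return p
def st(m=""):
    o=env.observe(); print(m,"t",round(o["time_s"],2),"pos",np.round(o["position"],4),"F",np.round(o["wrist_force"],1),"grip",round(o["grip_width"],3)); return o
E
python3 - <<'E'
from mv import *
st(); P=S(.053,-.05,.40); r,q=best(P,A+np.pi/2); print(P,np.round(q,2),Ro.from_rotvec(r).as_matrix().round(2).tolist())
env.command_gripper(0.0)
env.movep(P,r); st("pre")
p=snap("wrist","w1"); print(p["pose"].round(3).tolist())
import fit; fit.fit(p)
E
```

```text
t 0.9 pos [0.2075 0.5094 0.4047] F [-0.4 -0.   0.3] grip 0.997
[ 0.53780974 -0.02237866  0.4       ] [-0.18  0.31 -0.23  1.03  0.    1.13] [[-0.26, 0.97, 0.0], [0.97, 0.26, -0.0], [-0.0, 0.0, -1.0]]
pre t 3.9 pos [ 0.5378 -0.0216  0.4   ] F [ 0.5  0.6 -0.2] grip 0.0
[[0.965, -0.25, -0.078, 0.517], [0.262, 0.921, 0.289, 0.051], [0.0, -0.299, 0.954, 0.37], [0.0, 0.0, 0.0, 1.0]]
ang 105.42 zaxis 0.0608 n 4150 rms 0.0006 c [ 0.51100102 -0.11972381]
tab n 435 s 0.0797 0.0896 t -0.0039 0.0097 z 0.1224Traceback (most recent call last):
  File "<stdin>", line 6, in <module>
  File "fit.py", line 24, in fit
    k=(abs(t)<.022)&(s<-.09)&(W[:,2]>.04);print("knob n",k.sum(),"s",np.percentile(s[k],[0,5,10,50,90]).round(4),"t",t[k].min().round(4),t[k].max().round(4),"z",W[k,2].max().round(4))
                                                                     ~~~~~~~~~~~~~^^^^^^^^^^^^^^^^^^^^^
    return _quantile_unchecked(
        a, q, axis, out, overwrite_input, method, keepdims, weights)
    return _ureduce(a,
                    func=_quantile_ureduce_func,
    ...<5 lines>...
                    overwrite_input=overwrite_input,
                    method=method)
    r = func(a, **kwargs)
    result = _quantile(arr,
                       quantiles=q,
    ...<2 lines>...
                       out=out,
                       weights=wgt)
    slices_having_nans = np.isnan(arr[-1, ...])
                                  ~~~^^^^^^^^^
IndexError: index -1 is out of bounds for axis 0 with size 0
```

View pics/w1.png

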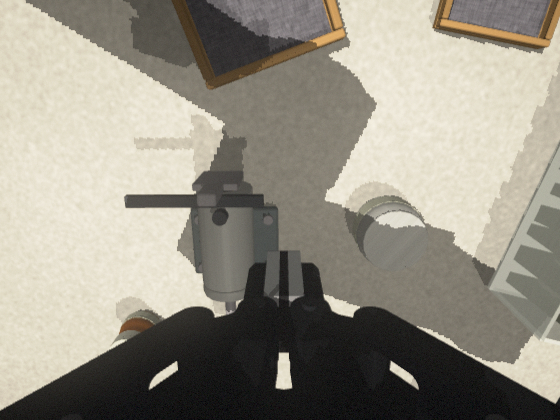

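The wrist view shows the barrel at about (228,240). The rail runs left, which is the stand's +y toward the robot, and the tab is at the mouth. This fit agrees with the others (105.4°, tab top 0.122), so I'll push the keeper.

```bash
sed -i 's/105.1)/105.35)/; s/^O=.*/O=np.array([.5113,-.1196])+.0338*d/' mv.py; python3 - <<'E'
from mv import *
r=rot(A+np.pi/2); o=env.observe()
if np.dot(Ro.from_rotvec(o["ee_rot"]).as_matrix()[:,1],Ro.from_rotvec(r).as_matrix()[:,1])<0: r=rot(A-np.pi/2)
env.movel(S(.053,-.05,.268),r,max_speed=.2); st("down")
h=env.movel(S(.053,.05,.268),r,max_speed=.04,max_force=10); o=st(f"push {h}")
print("stand xy",(o["position"][:2]-O)@d,(o["position"][:2]-O)@n)
snap("scene","s2");snap("top","t2")
import fit; 
for f in("s2","t2"): 
    fit.fit(pickle.load(open(f+".pkl","rb")))
E
python3 -c "
import cv2
a=cv2.imread('pics/s2.png')[160:290,170:345];cv2.imwrite('pics/s2b.png',cv2.resize(a,(700,520),interpolation=cv2.INTER_CUBIC))"
```

```text
down t 4.76 pos [ 0.5371 -0.0225  0.2688] F [-0.4  0.4  0.7] grip -0.004
push True t 6.47 pos [ 0.4645 -0.0427  0.2683] F [2.7 0.8 0.9] grip -0.003
stand xy 0.0527632630615762 0.024803102280078287
ang 105.53 zaxis 0.0605 n 515 rms 0.0019 c [ 0.51166439 -0.11953754]
tab n 41 s 0.0736 0.0959 t 0.0084 0.0429 z 0.1397
knob n 78 s [-0.1114 -0.111  -0.1103 -0.1036 -0.0951] t -0.0173 0.0086 z 0.0787
rod t [-0.0126 -0.003 ] 103
[(-0.024, 17), (-0.02, 25), (-0.016, 21), (-0.012, 30), (-0.008, 23), (-0.004, 24), (0.0, 27), (0.004, 25), (0.008, 22), (0.012, 25), (0.016, 24), (0.02, 25), (0.024, 25), (0.028, 20), (0.032, 25), (0.036, 23), (0.04, 26), (0.044, 23), (0.048, 21), (0.052, 24), (0.056, 17), (0.06, 16), (0.064, 20), (0.068, 7), (0.072, 2)]
ang 106.05 zaxis 0.059 n 200 rms 0.0023 c [ 0.51300797 -0.11913439]Traceback (most recent call last):
  File "<stdin>", line 10, in <module>
  File "fit.py", line 23, in fit
    m=(W[:,2]>.1)&(W[:,2]<.14)&(abs(s)<.2);print("tab n",m.sum(),"s",s[m].min().round(4),s[m].max().round(4),"t",t[m].min().round(4),t[m].max().round(4),"z",W[m,2].max().round(4))
                                                                     ~~~~~~~~^^
    return umr_minimum(a, axis, None, out, keepdims, initial, where)
ValueError: zero-size array to reduction operation minimum which has no identity
```

View pics/s2b.png

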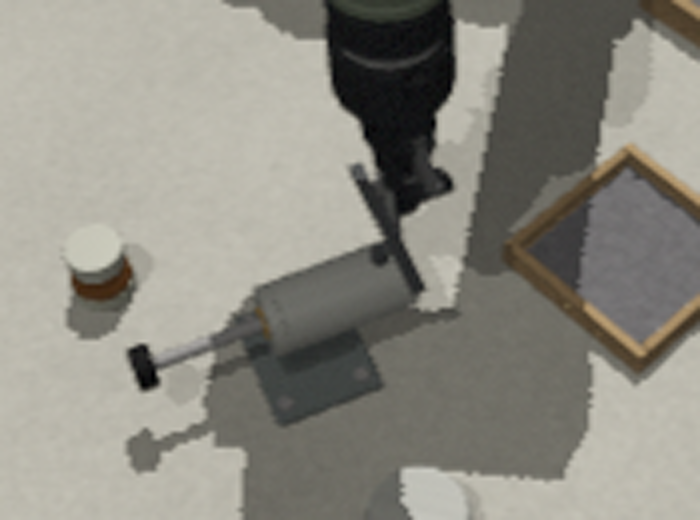

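The keeper has moved to the robot's side and the push stopped on force at about the expected travel. I'll press it once more, retreat and look, then go over the tray wall.

```bash
python3 - <<'E'
from mv import *
o=env.observe(); y0=(o["position"][:2]-O)@n
h=env.movel(S(.053,y0+.015,.268),max_speed=.04,max_force=14); o=st(f"again {h}")
print("stand y",y0,(o["position"][:2]-O)@n)
env.movel(S(.053,y0-.03,.268),max_speed=.1); env.movel(S(.053,y0-.03,.38),max_speed=.25)
a=np.radians(125.2); wc=np.array([.4705,.119])+.061*np.array([np.cos(a),np.sin(a)])
P=np.r_[wc,.36]; r,q=best(P,a); print(np.round(q,2))
env.movep(P,r); env.command_gripper(.55); st("over tray")
p=snap("wrist","w3"); t=snap("top","t3"); s=snap("scene","s3")
import fit
for x in(s,t):
    try: fit.fit(x)
    except Exception as e: print(e)
for x in(s,t,p):
    W=cloud(x); m=((W[...,2]>.012)&(W[...,2]<.03)&(np.hypot(W[...,0]-.4705,W[...,1]-.119)<.1)); q=W[m]
    rr=cv2.minAreaRect((q[:,:2]*1000).astype(np.float32)); print("tray",m.sum(),rr)
E
```

```text
again True t 6.81 pos [ 0.4634 -0.0433  0.2687] F [ 4.1  1.8 -0.1] grip -0.002
stand y 0.024631335551343572 0.026033954537490054
[ 0.21  0.21 -0.47  0.89  0.   -0.4 ]
over tray t 9.72 pos [0.4354 0.1687 0.36  ] F [-0.5  0.7  0.4] grip 0.549
ang 104.83 zaxis 0.0606 n 516 rms 0.0019 c [ 0.51166732 -0.11955863]
tab n 36 s 0.0781 0.0883 t 0.036 0.0504 z 0.1234
knob n 77 s [-0.1113 -0.1109 -0.1102 -0.1033 -0.0952] t -0.0173 0.0081 z 0.0789
rod t [ 0.0093 -0.0023] 95
[(-0.024, 16), (-0.02, 25), (-0.016, 23), (-0.012, 27), (-0.008, 24), (-0.004, 24), (0.0, 24), (0.004, 25), (0.008, 23), (0.012, 26), (0.016, 24), (0.02, 27), (0.024, 24), (0.028, 27), (0.032, 21), (0.036, 24), (0.04, 23), (0.044, 26), (0.048, 22), (0.052, 26), (0.056, 19), (0.06, 16), (0.064, 16), (0.068, 13), (0.072, 3)]
ang 104.98 zaxis 0.0594 n 545 rms 0.002 c [ 0.51235837 -0.11936882]
tab n 26 s 0.0815 0.0912 t 0.039 0.0524 z 0.1227
knob n 72 s [-0.108  -0.1067 -0.1053 -0.0993 -0.0944] t -0.0153 0.0141 z 0.0781
rod t [0.0157 0.0011] 100
[(-0.02, 17), (-0.016, 27), (-0.012, 28), (-0.008, 22), (-0.004, 30), (0.0, 23), (0.004, 28), (0.008, 27), (0.012, 28), (0.016, 23), (0.02, 25), (0.024, 28), (0.028, 28), (0.032, 26), (0.036, 27), (0.04, 30), (0.044, 27), (0.048, 26), (0.052, 27), (0.056, 22), (0.06, 19), (0.064, 16), (0.068, 15), (0.072, 5), (0.076, 5), (0.08, 5)]
tray 743 ((471.4443054199219, 117.13604736328125), (131.39767456054688, 132.86660766601562), 35.2133674621582)
tray 608 ((470.00189208984375, 120.07191467285156), (132.0696563720703, 129.813720703125), 35.03899383544922)
tray 6422 ((468.8532409667969, 116.71260070800781), (130.26907348632812, 129.76202392578125), 35.356666564941406)
```

View pics/w3.png

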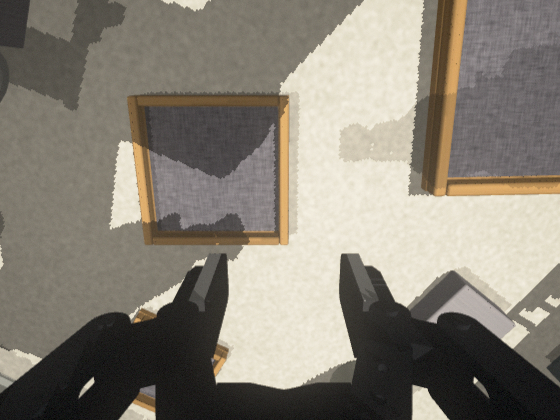

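View pics/s3.png

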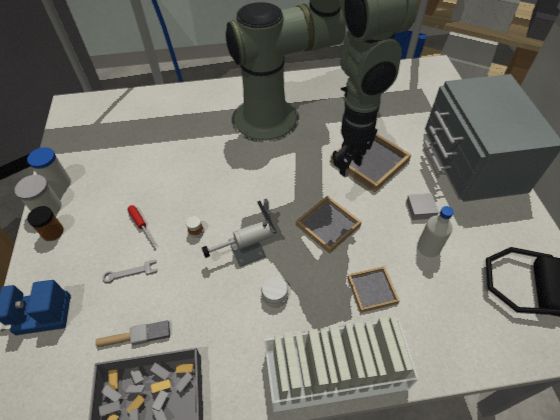

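The keeper tab is now at stand y ≈ 44 mm and held by the stop, so it is fully aside; it had started about 3 mm in. The wrist view has the tray wall at column 283, midway between the fingers, and the tray measures 130 × 130. Next I'll grip that wall and slide the tray.

```bash
python3 - <<'E'
from mv import *
a=np.radians(125.25); wc=np.array([.4697,.1178])+.061*np.array([np.cos(a),np.sin(a)])
r=rot(a); o=env.observe(); M=Ro.from_rotvec(o["ee_rot"]).as_matrix()
k=0 if M[0,1]*np.cos(a)+M[1,1]*np.sin(a)>0 else np.pi
env.movel(np.r_[wc,.23],rot(a+k),max_speed=.2)
h=env.movel(np.r_[wc,.187],rot(a+k),max_speed=.06,max_force=8); st(f"down {h}")
env.command_gripper(0.0,30); st("grip")
T=S(.080+.061,0,.187); print(T)
h=env.movel(T,rot(A+k),max_speed=.08,max_force=40); o=st(f"slid {h}")
t=snap("top","t4"); s=snap("scene","s4")
C=S(.08,0,0)
for x in(s,t):
    W=cloud(x); m=((W[...,2]>.012)&(W[...,2]<.026)&(np.hypot(W[...,0]-C[0],W[...,1]-C[1])<.1)); q=W[m]
    rr=cv2.minAreaRect((q[:,:2]*1000).astype(np.float32)); print("tray",m.sum(),rr)
print(C)
E
```

```text
down False t 11.53 pos [0.4346 0.1676 0.187 ] F [ 0.6  0.5 -0.6] grip 0.548
grip t 11.97 pos [0.4346 0.1677 0.1874] F [-1.5  0.3  3.8] grip 0.08
[0.46502787 0.04896432 0.187     ]
slid False t 13.65 pos [0.4654 0.049  0.1874] F [-0.9  3.3  6. ] grip 0.079
tray 552 ((487.18292236328125, -20.805160522460938), (130.6519012451172, 171.9088897705078), 15.48237419128418)
tray 397 ((487.478759765625, -27.051345825195312), (131.01914978027344, 158.32186889648438), 15.401375770568848)
[ 0.48117547 -0.00985961  0.        ]
```

View pics/s4.png

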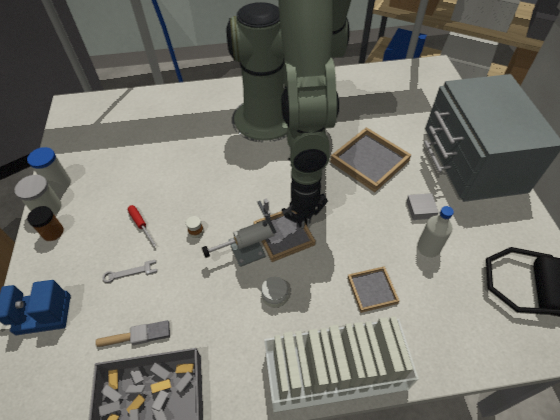

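View pics/t4.png

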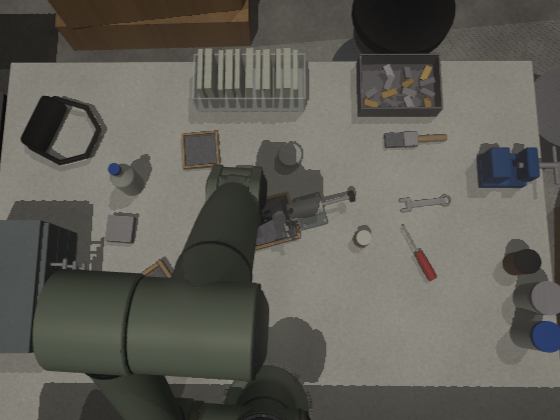

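The tray is at the mouth and aligned with the stand. I'll release it, move to the rod side and check from above.

```bash
python3 - <<'E'
from mv import *
env.command_gripper(.35); o=env.observe(); p0=np.array(o["position"])
env.movel(np.r_[p0[:2],.36],max_speed=.2)
env.command_gripper(0.0)
P=S(-.19,0,.38); r,q=best(P,A+np.pi/2); env.movep(P,r); st("rod side")
t=snap("top","t5"); s=snap("scene","s5"); w=snap("wrist","w5")
for x in(s,t):
    W=cloud(x); m=(W[...,2]>.013)&(W[...,2]<.024); 
    Q=W[m]; sx=(Q[:,:2]-O)@d; sy=(Q[:,:2]-O)@n; g=(sx>.012)&(sx<.2)&(abs(sy)<.09)
    print("tray stand x",np.percentile(sx[g],[0,2,98,100]).round(4),"y",np.percentile(sy[g],[0,2,98,100]).round(4),"n",g.sum())
    import fit
    try: fit.fit(x)
    except Exception as e: print(e)
E
python3 -c "
import cv2
a=cv2.imread('pics/s5.png')[160:300,170:358];cv2.imwrite('pics/s5b.png',cv2.resize(a,(752,560),interpolation=cv2.INTER_CUBIC))"
```

```text
rod side t 16.77 pos [ 0.5526 -0.2694  0.3798] F [0.6 0.6 0.1] grip -0.001
tray stand x [0.0138 0.0141 0.1423 0.1437] y [-0.0686 -0.0673  0.0616  0.064 ] n 488
ang 104.59 zaxis 0.0604 n 519 rms 0.002 c [ 0.51145811 -0.11962046]
tab n 38 s 0.078 0.0881 t 0.0365 0.0539 z 0.1245
knob n 3320 s [-0.1919 -0.1853 -0.1781 -0.1205 -0.0969] t -0.022 0.022 z 0.691
rod t [-0.0151 -0.0041] 96
[(-0.024, 15), (-0.02, 24), (-0.016, 23), (-0.012, 26), (-0.008, 23), (-0.004, 27), (0.0, 23), (0.004, 25), (0.008, 23), (0.012, 25), (0.016, 21), (0.02, 21), (0.024, 25), (0.028, 25), (0.032, 23), (0.036, 26), (0.04, 23), (0.044, 23), (0.048, 23), (0.052, 25), (0.056, 20), (0.06, 17), (0.064, 20), (0.068, 8), (0.072, 1), (0.076, 2)]
tray stand x [0.0167 0.0176 0.1457 0.1466] y [-0.0666 -0.066   0.0629  0.0634] n 390
ang 105.22 zaxis 0.0593 n 543 rms 0.0021 c [ 0.51261908 -0.11928723]
tab n 27 s 0.0821 0.0914 t 0.0388 0.0527 z 0.1246
knob n 1703 s [-0.1898 -0.1785 -0.173  -0.1355 -0.099 ] t -0.022 0.0219 z 0.6894
rod t [0.0483 0.0027] 49
[(-0.02, 17), (-0.016, 26), (-0.012, 27), (-0.008, 23), (-0.004, 28), (0.0, 28), (0.004, 26), (0.008, 28), (0.012, 26), (0.016, 28), (0.02, 23), (0.024, 24), (0.028, 24), (0.032, 26), (0.036, 26), (0.04, 25), (0.044, 28), (0.048, 29), (0.052, 24), (0.056, 21), (0.06, 22), (0.064, 20), (0.068, 15), (0.072, 9), (0.076, 3), (0.08, 6)]
```

View pics/s5b.png

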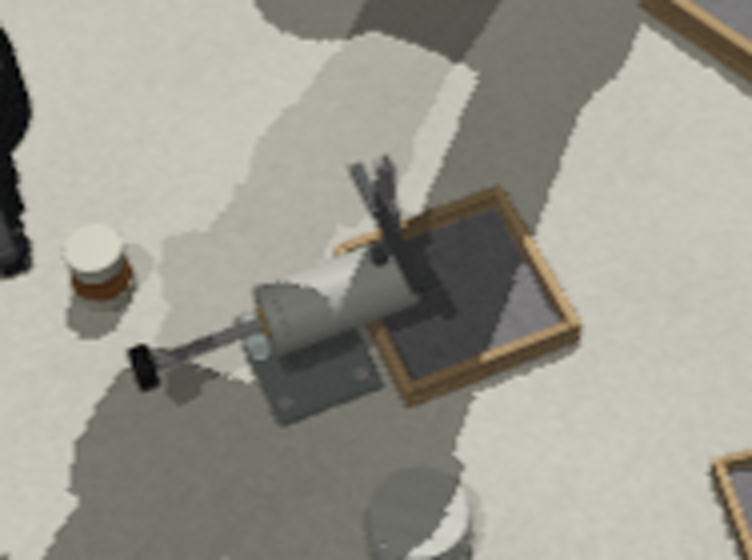

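View pics/w5.png

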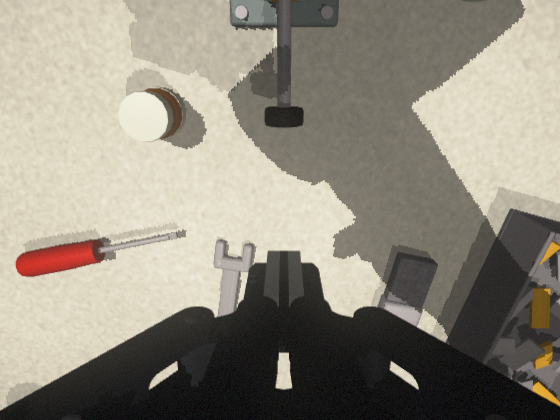

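The tray spans stand x 15 to 145 mm and y ±65 mm, flat and centred past the mouth. The knob, at (284,117) in the wrist view, lines up with the shut fingers. Now I'll push the rod slowly.

```bash
python3 - <<'E'
from mv import *
o=env.observe(); r=np.array(o["ee_rot"])
env.movel(S(-.19,0,.219),r,max_speed=.2); st("down")
h=env.movel(S(-.06,0,.219),r,max_speed=.04,max_force=25); o=st(f"push {h}")
p=np.array(o["position"]); print("stand",(p[:2]-O)@d,(p[:2]-O)@n)
s=snap("scene","s6"); t=snap("top","t6")
E
python3 -c "
import cv2
a=cv2.imread('pics/s6.png')[160:300,170:358];cv2.imwrite('pics/s6b.png',cv2.resize(a,(752,560),interpolation=cv2.INTER_CUBIC))"
```

```text
down t 17.88 pos [ 0.5532 -0.2704  0.2201] F [ 0.2 -0.4  0.3] grip -0.002
push True t 20.34 pos [ 0.5238 -0.1638  0.2193] F [ 0.1 -1.7  1.3] grip -0.002
stand -0.07973542131404908 -0.00037251349124724383
```

View pics/s6b.png

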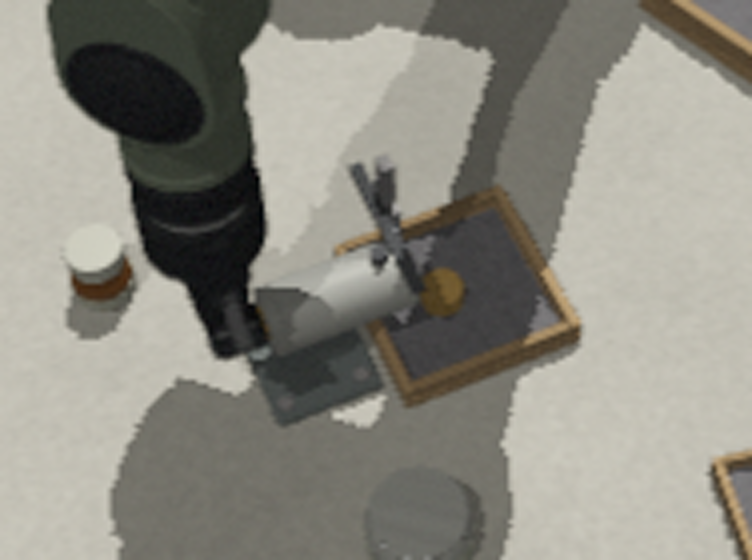

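The brass bush lies in the tray, at about (442,292) in the crop. The fingers stopped at stand x = -80 mm, where a fully home knob would put them. I'll press once more to confirm the stop, then retreat and check.

```bash
python3 - <<'E'
from mv import *
h=env.movel(S(-.06,0,.219),max_speed=.03,max_force=25); o=st(f"again {h}"); p=np.array(o["position"]); print((p[:2]-O)@d)
env.movel(S(-.13,0,.219),max_speed=.1); env.movel(S(-.13,0,.40),max_speed=.25)
P=S(-.02,-.0,.45); 
env.movep(S(-.2,.0,.42),env.observe()["ee_rot"])
s=snap("scene","s7"); t=snap("top","t7"); st("end")
for x in(s,t):
    W=cloud(x); m=(W[...,2]>.013)&(W[...,2]<.024); 
    Q=W[m]; sx=(Q[:,:2]-O)@d; sy=(Q[:,:2]-O)@n; g=(sx>.012)&(sx<.2)&(abs(sy)<.09)
    print("tray x",np.percentile(sx[g],[0,98,100]).round(4),"y",np.percentile(sy[g],[0,100]).round(4))
    Q=W.reshape(-1,3);sx=(Q[:,:2]-O)@d; sy=(Q[:,:2]-O)@n
    g=(Q[:,2]>.05)&(Q[:,2]<.085)&(sx<-.058)&(sx>-.1)&(abs(sy)<.025); print("knob x",np.percentile(sx[g],[0,5,50,95,100]).round(4),g.sum())
    g=(Q[:,2]>.1)&(Q[:,2]<.14)&(abs(sx-.05)<.03)&(abs(sy)<.08); print("tab y",sy[g].min().round(4),sy[g].max().round(4))
    g=(Q[:,2]>.014)&(Q[:,2]<.06)&(sx>.058)&(sx<.13)&(abs(sy)<.05); print("bush",Q[g].mean(0).round(3) if g.any() else None,np.median(sx[g]).round(3),np.median(sy[g]).round(3),Q[g,2].max().round(3))
A0=pickle.load(open("scene0.pkl","rb"));
for k in("top","scene"):
    for q in("tin","jar","bottle","block"): pass
E
python3 -c "
import cv2
a=cv2.imread('pics/s7.png')[160:300,170:358];cv2.imwrite('pics/s7b.png',cv2.resize(a,(752,560),interpolation=cv2.INTER_CUBIC))"
```

```text
again True t 20.82 pos [ 0.5235 -0.1616  0.2196] F [ 0.4 -2.5  1.5] grip 0.001
-0.07750835238995885
end t 22.87 pos [ 0.5548 -0.2792  0.4179] F [ 0.9 -0.1 -0.2] grip 0.0
tray x [0.0135 0.1423 0.1437] y [-0.0684  0.0647]
knob x [-0.072  -0.0719 -0.0661 -0.0592 -0.0584] 67
tab y 0.0354 0.0508
bush [ 0.486 -0.017  0.023] 0.07 -0.004 0.03
tray x [0.0168 0.1457 0.1466] y [-0.0666  0.0641]
knob x [-0.0692 -0.0683 -0.0631 -0.0585 -0.0582] 50
tab y 0.038 0.0512
bush [ 0.48  -0.014  0.022] 0.074 0.001 0.031
```

View pics/s7b.png

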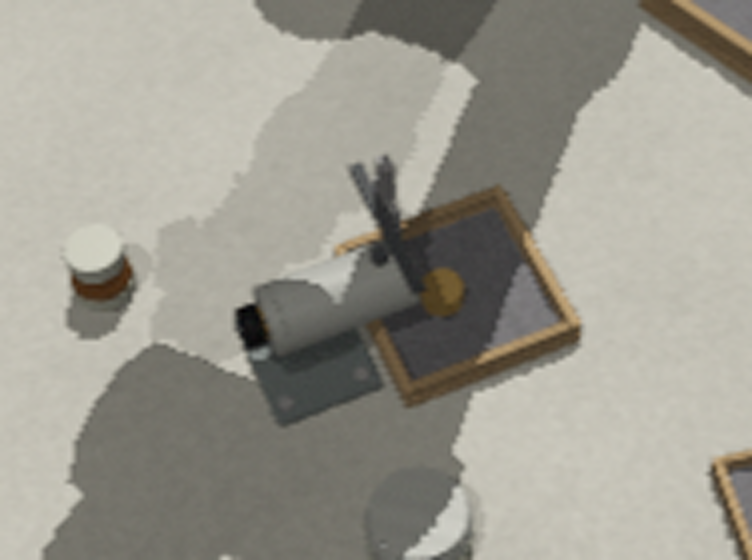

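View pics/t7.png

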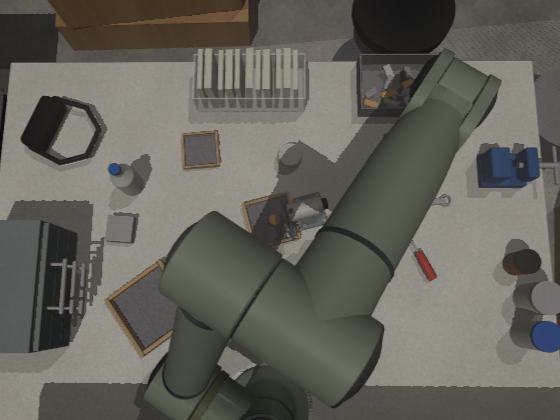

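The bush is in the tray and its top is at about 30 mm, so it stands on end on the felt. The knob face is at -70 to -72 mm, which is home. The scene and top views put the keeper tab at 43 to 45 mm, so I'll measure that more closely with the wrist camera from the first viewing pose.

```bash
python3 - <<'E'
from mv import *
P=S(.053,-.05,.40); r,q=best(P,A+np.pi/2); env.movep(P,r); st()
w=snap("wrist","w8")
for f in ("w1","w8"):
    Q=cloud(pickle.load(open(f+".pkl","rb"))).reshape(-1,3); Q=Q[~np.isnan(Q[:,0])]
    sx=(Q[:,:2]-O)@d; sy=(Q[:,:2]-O)@n
    g=(Q[:,2]>.112)&(Q[:,2]<.13)&(abs(sx-.05)<.03)&(abs(sy)<.08); print(f,"tab y",np.percentile(sy[g],[0,2,98,100]).round(4),"x",sx[g].min().round(4),sx[g].max().round(4))
    for i,x in enumerate((0.,.02)):
        g=(abs(sx-x)<.008)&(Q[:,2]>.07)&(Q[:,2]<.086)
        from scipy.optimize import least_squares
        rr=least_squares(lambda v:np.hypot(sy[g]-v[0],Q[g,2]-v[1])-.024,[0,.06],loss="soft_l1",f_scale=.001); print("  axis y,z",x,rr.x.round(4),g.sum())
    g=(Q[:,2]>.082)&(Q[:,2]<.094)&(sx>.034)&(sx<.047); print("  rail y",np.percentile(sy[g],[0,1,99,100]).round(4))
    g=(Q[:,2]>.082)&(Q[:,2]<.094)&(sx>.0495)&(sx<.054); print("  plate y",np.percentile(sy[g],[0,1,99,100]).round(4))
    g=(Q[:,2]>.02)&(Q[:,2]<.035)&(sx>.05)&(sx<.11)&(abs(sy)<.045); print("  bush", np.c_[sx[g],sy[g]].mean(0).round(4) if g.any() else None,g.sum())
E
```

```text
t 23.89 pos [ 0.5369 -0.0232  0.4003] F [ 0.4 -0.3  0.2] grip -0.005
w1 tab y [-0.0034 -0.0033  0.0098  0.0101] x 0.0458 0.0558
  axis y,z 0.0 [0.0004 0.0608] 860
  axis y,z 0.02 [0.0004 0.0608] 749
  rail y [-0.0346 -0.0338  0.074   0.0752]
  plate y [-0.0143 -0.0141  0.0212  0.0214]
  bush None 0
w8 tab y [0.038  0.0382 0.0513 0.0519] x 0.0456 0.0556
  axis y,z 0.0 [0.0003 0.0608] 867
  axis y,z 0.02 [0.0003 0.0608] 745
  rail y [-0.0344 -0.0336  0.074   0.0753]
  plate y [0.0271 0.0272 0.0624 0.0628]
  bush [ 0.0699 -0.    ] 797
```

View pics/w8.png

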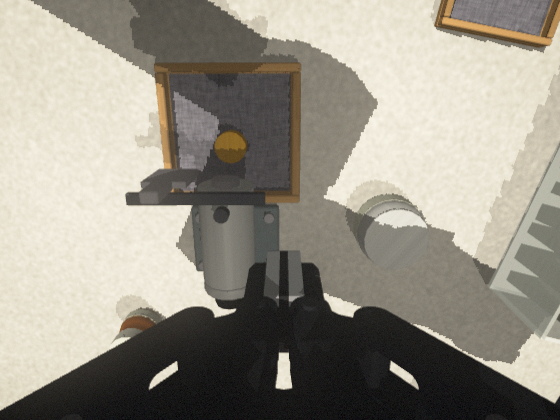

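The plate is centred 44.5 mm off the bore axis, so the keeper is at its 45 mm stop. The bush shows as a disc at (230,147) in the wrist view, inside the tray at stand (70, 0) mm. The tin and jar sit at the same pixels as in the first wrist view. Handing in.

```bash
python3 - <<'E'
from mv import *
st(); env.close_job()
E
```

```text
t 23.94 pos [ 0.537  -0.0237  0.4002] F [-0.4  0.7 -0.3] grip 0.004
the job is handed in; nothing more can be done
```

The job is done and handed in at about 24 s of the 61 s allowed. I slid the keeper aside, slid the 130 mm tray under the mouth by gripping its far wall, then pushed the rod home by its knob. The bush dropped into the tray.

**Last checks**
- **Keeper:** the plate is 44.5 mm off the bore axis (stop at 45 mm), and two pushes both stopped on force. It started about 3 mm open, so it only travelled about 41 mm.
- **Rod:** the knob face is 69 to 72 mm behind the stand's origin, where fully home is 71 mm. A second push met the stop again.
- **Tray:** it lies flat, from 15 to 145 mm along the stand's x and within about 65 mm either side.
- **Bush:** it stands on end on the felt, about 70 mm along x and on the axis, inside the tray.
- **Other things:** the gripper was kept clear of them, and the tin and jar sit in the same place in the wrist pictures before and after. I did not measure the others again, and the arm hid part of the bench in the last top view.

The camera views differed by about 3 mm, and none of the checks failed.

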